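# Lift the guide shaft out from under the engraver's overarm and lay it in the V-blocks

## Robot

A 7-joint arm with a two-finger parallel gripper is mounted at the origin on the work surface. World frame = base frame: x ahead of the robot, y to its left, z up, the work surface at z = 0. Lengths are in m, angles in rad, forces in N, time in s.
With the tool pointing down it reaches from about 0.375 to 0.925 m from the base axis. Payload 3.1 kg.
Tool frame: the origin (TCP) lies between the finger pads; the fingertips stand 22 mm ahead of it and the grasp point (between the pads) lies 3 mm ahead of it (finger_overhang is the distance from the TCP to the fingertips, in m); z points along the fingers, y is the line along which they close (so a half turn about z gives the same grasp; the last joint's range is limited). The gripper opens to 85 mm and grips with 20 to 120 N. Pads are 22 mm wide; open, the fingers measure 114 mm over their backs; the gripper's body (76 mm by 85 mm) begins 54 mm behind the grasp point. The pads swing forward as they close: fully open they stand 13 mm farther back than shut.
Start: joints at [-1.214, 0.383, 0.044, 1.598, -0.018, 1.161, -0.05], TCP at [0.286, 0.584, 0.253] pointing down, gripper open.
Joint ranges: [-2.61, 2.61], [-0.41, 2.15], [-1.48, 1.57], [0, 2.5], [-1.57, 4.71], [0.05, 1.97], [-2.85, 2.85]. Speed limits (rad/s): [2.79, 2.79, 3.14, 3.14, 3.14, 3.14, 3.14].

## Interface

Orientations are given as a unit quaternion [x, y, z, w].
In Python, from station import * gives the robot as it stands.
- The arm moves only by the shell command python3 -m handwheel 'ROWS'. ROWS is a JSON object of lists of equal length, an entry for each row: "linear": the shift along the tool's x, y, z in m, a list of three; "turn": the turn about the tool's z in degrees; "fingers": the opening in per cent of the stroke, from 0 (shut) to 100 (fully open). A call has 1 to 10 rows; each row is the pose to reach, as a shift and turn from the pose commanded when the call began, along the tool's axes at that moment; what a row does not reach only later rows make up. A row lasts 1/10 s, in which the tool goes at most 50 mm and 8.59 degrees, less where a joint would pass 70% of its speed; a pose out of reach is approached as far as the arm can. A call with a gripper value outside its range is refused whole. The fingers move at their own pace and stop on an object; the grip force is fixed at half the most. Time passes only in rows, so rows that repeat a pose let the fingers close. It gives the time, the measured TCP pose, the force, the opening and the grip force at its end, in the units of the state.
- sense(): the state, without advancing time (a new reading comes with each control period).
- camera(name): name is "scene" or "top" or "wrist"; returns a dict with "img" (480x640x3 uint8, red, green, blue), "range_z" (480x640 float32, m along the optical axis (not along the pixel's ray), 0 where there is no reading), "camera_matrix" (3x3 intrinsics, pixels), "extrinsics" (4x4, takes a point from camera to world coordinates). Camera axes: x right, y up, looking along -z (the intrinsics and any distortion apply to the point x, -y, -z); pixel columns grow to the right and rows downward; lengths in m; the calibration is good to about 2 mm. A picture is of the moment at which its call begins.
- close_job(): hands the job in; it is judged then, once.
Trained networks look in the newest picture that a camera, given by its name, has taken for a name from the list of things; names that differ only in an ending like _2 or _b are one class to them, and where a whole thing is asked for, a point or a joint stands for the part that bears it (a point fixed in the world has none). Each returns a list of dicts, best first, with "confidence" (0 to 1); they miss things now and then, are a little off and sometimes report something else, mostly with a low value. They report only what shows in the picture. A call takes as long as a camera call. They do not tell look-alikes from the thing itself.
- look_for(name, camera): "at" ([column, row] in pixels, amid what is visible of it).
- tip_of(name, camera): "at" ([column, row] in pixels: a listed point, or the origin of a listed thing).
The state is a dict: "time_s": time; "joints": joint angles; "joint_vel": joint speeds; "effort": joint torques, N m; "tool_pos": TCP position; "eef_rot": TCP orientation; "ft_force": force on the tool from outside, world axes, zero at the start; "moment": the same for the moment, N m; "grip_width": finger opening in m; "grip_force": force on a finger pad.
Only numpy, scipy, OpenCV 4.12 (cv2) and the standard library are available. Lean on these libraries where they do the work, as an engineer would, in place of code of your own. Each camera call takes 0.05 s, during which the arm holds its last target. There are 200 camera calls.

## Task

Lift the steel guide shaft straight up out of its two open U brackets on the small engraving machine's bed, keeping it level so that both ends come clear together, and bring it out from under the overarm without bumping that. Then lay the shaft gently (lowered in, not dropped) in the two V-blocks on the bench so that it rests fully down in both, with its two collars outside them, let go, and leave the other loose things where they are.

Things in the scene. Friction and masses are not known exactly. Their poses are not given: they have to be found in the camera images.
- bar: The guide shaft: loose round steel bar, diameter 16 mm, length 240 mm, 0.28 to 0.52 kg. Origin at its middle, on its axis (its centre of mass); y along it. Two dark collars, diameter 26 mm, sit 100 to 112 mm from the middle. It starts level in the U brackets along the machine's y, axis 105 mm above the bench, free to turn about its axis. Its ends are alike: it may be laid either way round.
- bar_end_a (a point): Centre of the bar's end face at its -y end (120 mm from the middle, on the axis).
- bar_end_b (a point): Centre of the bar's end face at its +y end (120 mm from the middle, on the axis).
- machine: Fixed bed of a small engraving machine: aluminium plate, its top 22 mm above the bench, over x = -90 to +190 mm, y = -160 to +160 mm. Origin at bench height under the bar's middle (within 5 mm); x points away from the robot within 12 degrees, so the bar lies across. White U brackets at y = -85 and +85 mm carry the bar; between them it is free over y = -76 to +76 mm.
- bracket_left (a point): The U bracket on the machine's +y side (white plastic, 18 mm thick along the bar, 60 mm wide): this point is the centre of its slot's floor, 97 mm above the bench. The slot is 22 mm wide, 24 mm deep, open at the top (121 mm above the bench). The bar's collar lies about 6 mm beyond the bracket's outer face, so the bar cannot be pulled out endways.
- bracket_right (a point): The U bracket on the machine's -y side (white plastic, 18 mm thick along the bar, 60 mm wide): this point is the centre of its slot's floor, 97 mm above the bench. The slot is 22 mm wide, 24 mm deep, open at the top (121 mm above the bench). The bar's collar lies about 6 mm beyond the bracket's outer face, so the bar cannot be pulled out endways.
- overarm: Fixed C-frame of the machine, white; origin and axes as machine. A column stands at x = 120 to 180 mm, y = -40 to +40 mm; from it an arm reaches back over the bar's middle: x = -65 to +120 mm, y = -26 to +26 mm, 260 to 332 mm above the bench. A gripper pointing straight down at the bar would hit it; one leaning about 40 degrees along the bar, from its left or right, fits below.
- rest: Fixed rest: dark plate 80 (x) x 230 (y) x 10 mm with two steel V-blocks centred at y = -80 and +80 mm, each 24 mm thick in y, 70 mm wide in x. Origin under the plate's centre at bench height; the bar is to lie along y, which is within 20 degrees of straight across (to the left). The Vs are 90 degrees, about 40 mm wide at the top, 79 mm above the bench. Centred, the collars clear them by 8 mm.
- rest_seat (a point): Where the middle of the bar's axis belongs when it lies in the V-blocks: 70 mm above the bench, at the centre of the rest; axes as rest.
- angle: Bystander: loose piece of aluminium angle, 80 mm long, 28 mm high, lying on the machine's bed. Origin at its underside.
- bolt: Bystander: loose bolt standing on its head on the machine's bed, 38 mm tall. Origin at its underside.
- offcut: Bystander: white plastic block 50 by 70 by 30 mm on the bench beyond the rest. Origin at its underside.
- wrench: Bystander: small wrench, 140 mm long, lying on the bench between the robot and the rest. Origin at its underside.
- stepper: Bystander: small stepper motor, 42 mm square, 60 mm tall with its shaft, on the bench close beyond the rest. Origin at its underside.
- driver: Bystander: screwdriver, 150 mm long, lying along the +y edge of the machine's bed. Origin at its underside.
Mind the look-alikes: they are no part of the job. Of the things that look like the bar, the largest one is meant.

How it is judged:
By the outcome, as a careful person would: the job done as asked, in the order asked, and still so for the second after the job is handed in, with the robot touching nothing.
It also fails if it takes over 54 s, if anything falls off the work surface, if the arm or the gripper's body presses on something with over 40 N, if the wrist force passes 120 N, or if a joint passes its speed limit or range.

## Working session

There is one attempt and no reset: what is moved stays moved. The work goes in short steps, Python scripts to look and compute and a shell command to move; the robot and the scene stay as the last step left them, time stands still between calls to the robot, and variables do not carry over. Pictures are saved under pics/ and viewed, at most 10 in all, crops included, and the job is handed in when it is done.

```bash
ls; mkdir -p pics; cat > h.py <<'E'
from station import *
import numpy as np, cv2
from scipy.spatial.transform import Rotation as R
def w(c,u,v,z=None):
    """pixel -> world; by range, or on plane z"""
    K=c["camera_matrix"];T=c["extrinsics"]
    d=np.array([(u-K[0,2])/K[0,0],-(v-K[1,2])/K[1,1],-1])
    if z is None: s=np.median(c["range_z"][int(v)-1:int(v)+2,int(u)-1:int(u)+2])
    else: s=(z-T[2,3])/(T[:3,:3]@d)[2]
    return T[:3,:3]@(d*s)+T[:3,3]
def px(c,p):
    K=c["camera_matrix"];T=c["extrinsics"];q=T[:3,:3].T@(np.array(p)-T[:3,3])
    return K[0,0]*q[0]/-q[2]+K[0,2],K[1,1]*q[1]/q[2]+K[1,2]
def save(c,n): cv2.imwrite("pics/"+n,c["img"][:,:,::-1])
E
python3 - <<'E'
from h import *
s=sense(); np.set_printoptions(precision=3,suppress=True)
for k in s: print(k,s[k])
print(R.from_quat(s["eef_rot"]).as_matrix())
for n in("scene","top"):
    c=camera(n); save(c,n+"0.png"); print(n,c["extrinsics"][:3,3])
    for t in "bar bar_end_a bar_end_b machine bracket_left bracket_right overarm rest rest_seat".split():
        for d in tip_of(t,n)[:3]:
            u,v=d["at"]; print(t,np.round(d["at"]),round(d["confidence"],2),w(c,u,v))
E
```

```text
pics
time_s 0.0
joints [-1.214  0.384  0.044  1.6   -0.018  1.161 -0.05 ]
joint_vel [-0.002 -0.001  0.     0.001  0.001 -0.     0.   ]
effort [ -0.001 -43.346   1.024 -24.951   0.011   0.011  -0.   ]
tool_pos [0.285 0.583 0.252]
eef_rot [ 0.225  0.974 -0.001 -0.   ]
ft_force [-0.762  0.208 -0.399]
moment [-0.003 -0.007  0.012]
grip_force 0.0
grip_width 0.08547643954674548
[[-0.898  0.439 -0.001]
 [ 0.439  0.898 -0.002]
 [-0.    -0.003 -1.   ]]
scene [ 1.236 -0.731  1.21 ]
bar [287. 270.] 0.71 [ 0.506 -0.193  0.11 ]
bar [166. 321.] 0.65 [ 0.363 -0.467  0.011]
bar [207. 262.] 0.58 [ 0.275 -0.284  0.009]
bar_end_a [249. 298.] 0.8 [ 0.504 -0.309  0.102]
bar_end_a [166. 346.] 0.8 [ 0.424 -0.504  0.009]
bar_end_a [240. 264.] 0.76 [ 0.333 -0.22   0.   ]
bar_end_b [249. 298.] 0.8 [ 0.504 -0.309  0.102]
bar_end_b [166. 346.] 0.8 [ 0.424 -0.504  0.009]
bar_end_b [240. 264.] 0.76 [ 0.333 -0.22   0.   ]
machine [289. 298.] 0.9 [ 0.517 -0.202  0.018]
bracket_left [316. 255.] 0.6 [ 0.648 -0.224  0.311]
bracket_right [436. 230.] 0.74 [0.615 0.247 0.019]
bracket_right [257. 293.] 0.7 [ 0.511 -0.288  0.109]
overarm [435. 230.] 0.18 [0.612 0.244 0.015]
rest [391. 218.] 0.85 [0.492 0.196 0.008]
rest_seat [394. 200.] 0.68 [0.441 0.263 0.   ]
top [ 0.346 -0.04   1.289]
bar [383. 235.] 0.77 [ 0.471 -0.165  0.287]
bar [492. 296.] 0.72 [ 0.358 -0.455 -0.001]
bar_end_a [438. 235.] 0.88 [ 0.493 -0.307  0.111]
bar_end_a [448. 354.] 0.67 [ 0.227 -0.342  0.013]
bar_end_a [481. 330.] 0.65 [ 0.281 -0.424  0.003]
bar_end_b [438. 235.] 0.88 [ 0.493 -0.307  0.111]
bar_end_b [448. 354.] 0.67 [ 0.227 -0.342  0.013]
bar_end_b [481. 330.] 0.65 [ 0.281 -0.424  0.003]
machine [381. 240.] 0.6 [ 0.493 -0.193  0.02 ]
bracket_left [344. 237.] 0.62 [ 0.491 -0.101  0.111]
rest [214. 248.] 0.95 [0.48  0.201 0.009]
rest_seat [384. 235.] 0.65 [ 0.47  -0.168  0.291]
rest_seat [206. 239.] 0.61 [0.503 0.219 0.009]
```

View pics/scene0.png

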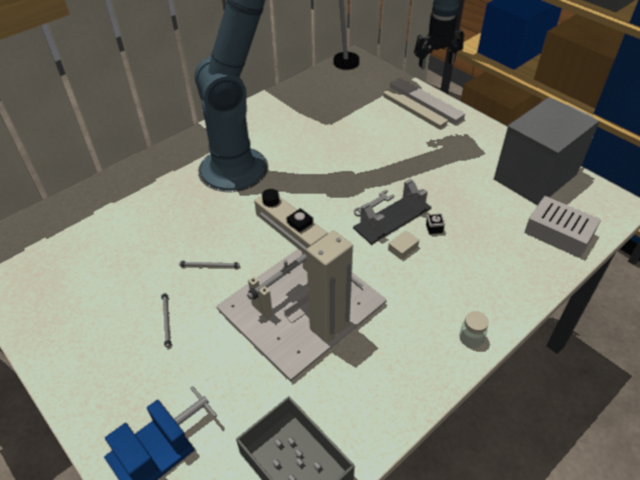

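View pics/top0.png

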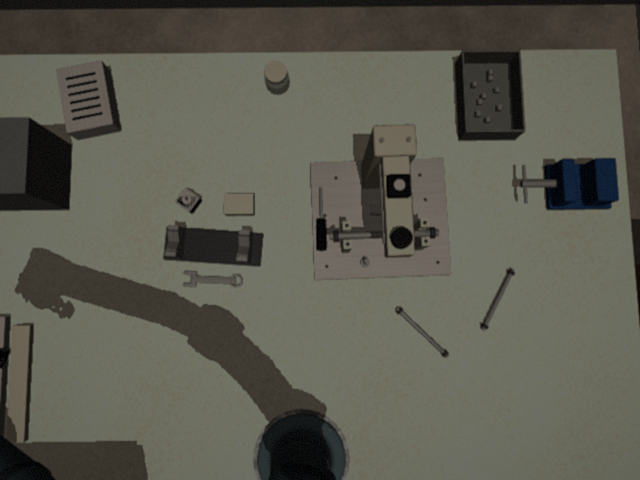

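The scene shows the bar across the machine in its brackets, under the white overarm (top picture: ends near (328,236) and (438,235)). The rest is at (214,247).

Things that look like the bar:
- The bracketed bar at (383,235), which is the largest, lies level in the U brackets and has collars. This is the one meant.
- A thin rod on the bench at (422,331).
- A thin rod on the bench at (497,298).

Next I'll check the gripper and wrist profile and make an enlarged crop of the bar.

```bash
python3 - <<'E'
from h import *
np.set_printoptions(precision=3,suppress=True)
s=sense(); Rm=R.from_quat(s["eef_rot"]).as_matrix(); p0=np.array(s["tool_pos"])
def cloud(c):
    K=c["camera_matrix"];T=c["extrinsics"];z=c["range_z"]
    v,u=np.mgrid[0:480,0:640]
    P=np.stack([(u-K[0,2])/K[0,0]*z,-(v-K[1,2])/K[1,1]*z,-z],-1)
    return P@T[:3,:3].T+T[:3,3],z>0
c=camera("scene"); P,m=cloud(c)
L=(P-p0)@Rm
for h in np.arange(-.4,.04,.02):
    k=m&(abs(L[...,2]-h)<.01)&(np.hypot(L[...,0],L[...,1])<.15)
    if k.sum()>3:
        # perpendicular extents as seen from the camera
        q=P[k]-p0; d=np.array(p0-c["extrinsics"][:3,3])[:2]; d/=np.linalg.norm(d); n=np.array([-d[1],d[0]])
        print(round(h,2),k.sum(),"perp",(q[:,:2]@n).min(),(q[:,:2]@n).max(),"x",L[k][:,0].min(),L[k][:,0].max(),"y",L[k][:,1].min(),L[k][:,1].max())
t=camera("top"); Pt,mt=cloud(t)
# bar: points 0.108-0.118 high near brackets
k=mt&(abs(Pt[...,0]-.49)<.06)&(Pt[...,1]>-.33)&(Pt[...,1]<-.05)&(Pt[...,2]>.09)&(Pt[...,2]<.125)
v,u=np.where(k); print("bar zone",u.min(),u.max(),v.min(),v.max())
a=cv2.resize(t["img"][190:290,300:460],(800,500),interpolation=cv2.INTER_CUBIC)
cr=c["img"][0:90,380:500]; 
cv2.imwrite("pics/crop1.png",a[:,:,::-1]); cv2.imwrite("pics/grip1.png",cv2.resize(cr,(800,600),interpolation=cv2.INTER_CUBIC)[:,:,::-1])
print(t["camera_matrix"][0])
E
python3 -m handwheel
```

```text
-0.2 137 perp -0.03563122056963219 0.02961766633389574 x -0.04430283955255792 0.006795683523057844 y -0.03488423171121156 0.026732341710066547
-0.18 191 perp -0.038656487568552896 0.032121006949893824 x -0.04351006912254325 0.01494172000726121 y -0.03509045115757875 0.037025623189698105
-0.16 181 perp -0.03940305697712825 0.03319978236085611 x -0.046162896649059516 0.023809063927544716 y -0.037471883883145964 0.032747523173525445
-0.14 199 perp -0.04017649073935033 0.034074223489278174 x -0.047759944984528666 0.013096475241331876 y -0.03887451556322157 0.039762011137335206
-0.12 169 perp -0.040612927729885596 0.033322134911703855 x -0.04723098832680681 0.01284086649050253 y -0.03681051763082462 0.03833027527502193
-0.1 152 perp -0.06719152613540004 0.06130586852823427 x -0.04010735880319925 0.011819942838829445 y -0.06693218686349328 0.06789443095586173
-0.08 305 perp -0.07110710440959071 0.06427641011497381 x -0.02865911492109358 0.020351067972101036 y -0.07073183695308427 0.07254590202233213
-0.06 240 perp -0.07113815183342058 0.06601753389628898 x -0.027878699613691157 0.014590965468214518 y -0.07203559737678128 0.07436797107075116
-0.04 171 perp -0.07291890318525455 0.06750439262714938 x -0.023642146669224633 0.015715174749386964 y -0.07373859528898016 0.07624045005082154
-0.02 78 perp -0.05965412767505617 0.049619196055326116 x -0.01986885188878771 0.00799802350475938 y -0.05680706297080411 0.06563166683447992
0.0 67 perp -0.056053288595506796 0.04831173241062558 x -0.020777450275481116 0.011409425307055944 y -0.05623203688051572 0.0624493919722213
bar zone 329 438 219 250
[544.067   0.    321.411]invalid input
```

View pics/crop1.png

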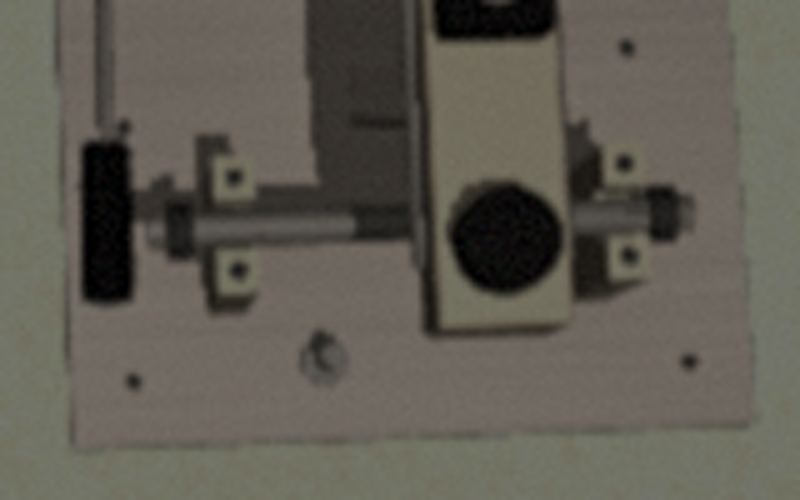

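View pics/grip1.png

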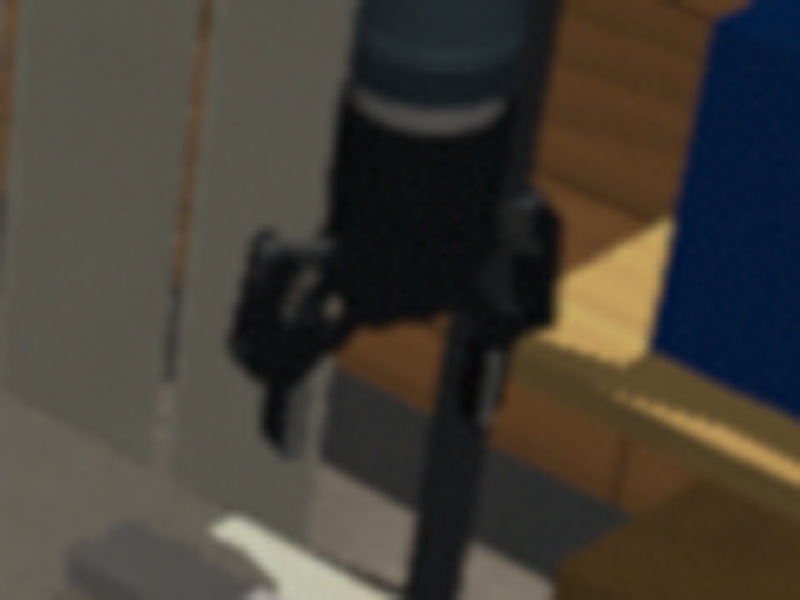

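The crop confirms it: the bar with two dark collars at crop (180,229) and (662,214), brackets at (235,225) and (622,215), and the overarm across crop x from 415 to 570. The gripper and wrist are about 38–45 mm in radius all the way up, so a vertical grip on the 76 mm free span would touch the overarm. I need some lean, and the interface only gives turns about the tool's z. I'll raise the arm and see what it does at the edge of its reach.

```bash
cat > st.py <<'E'
from h import *
np.set_printoptions(precision=3,suppress=True)
s=sense();M=R.from_quat(s["eef_rot"]).as_matrix()
print(s["time_s"],"q",np.array(s["joints"]),"p",np.array(s["tool_pos"]),"\nF",np.array(s["ft_force"]),"width",s["grip_width"],"gf",s["grip_force"]);print(M)
E
python3 -m handwheel '{"linear":[[-0.34,-0.235,-0.28],[-0.34,-0.235,-0.28],[-0.34,-0.235,-0.28],[-0.34,-0.235,-0.28],[-0.34,-0.235,-0.28],[-0.34,-0.235,-0.28],[-0.34,-0.235,-0.28],[-0.34,-0.235,-0.28],[-0.34,-0.235,-0.28],[-0.34,-0.235,-0.28]],"turn":[0,0,0,0,0,0,0,0,0,0],"fingers":[100,100,100,100,100,100,100,100,100,100]}'; python3 st.py
```

```text
time_s: 2.1
tool_pos: [0.4882, 0.2215, 0.5349]
eef_rot: [0.226, 0.974, 0.0, 0.0]
ft_force: [1.3, 0.3, -0.2]
grip_width: 0.0851
grip_force: 0.0
2.1 q [-0.806  0.051  0.322  1.434 -0.016  1.658  0.63 ] p [0.488 0.222 0.535] 
F [ 1.256  0.261 -0.236] width 0.08506479777000066 gf 0.0
[[-0.898  0.439  0.001]
 [ 0.439  0.898  0.001]
 [-0.     0.001 -1.   ]]
```

```bash
python3 -m handwheel '{"linear":[[-0.21,-0.53,-0.05],[-0.21,-0.53,-0.05],[-0.21,-0.53,-0.05],[-0.21,-0.53,-0.05],[-0.21,-0.53,-0.05],[-0.21,-0.53,-0.05],[-0.21,-0.53,-0.05],[-0.21,-0.53,-0.05],[-0.21,-0.53,-0.05],[-0.21,-0.53,-0.05]],"turn":[0,0,0,0,0,0,0,0,0,0],"fingers":[100,100,100,100,100,100,100,100,100,100]}'; python3 -m handwheel '{"linear":[[0.25,-0.40,-0.05],[0.25,-0.40,-0.05],[0.25,-0.40,-0.05],[0.25,-0.40,-0.05],[0.25,-0.40,-0.05],[0.25,-0.40,-0.05],[0.25,-0.40,-0.05],[0.25,-0.40,-0.05],[0.25,-0.40,-0.05],[0.25,-0.40,-0.05]],"turn":[0,0,0,0,0,0,0,0,0,0],"fingers":[100,100,100,100,100,100,100,100,100,100]}'; python3 st.py
```

```text
time_s: 3.1
tool_pos: [0.4482, -0.2752, 0.5777]
eef_rot: [0.225, 0.974, 0.001, 0.001]
ft_force: [1.4, -0.2, -0.9]
grip_width: 0.0851
grip_force: 0.0
time_s: 4.1
tool_pos: [0.0416, -0.5254, 0.6265]
eef_rot: [0.23, 0.973, 0.0, 0.001]
ft_force: [-1.1, 0.1, 0.1]
grip_width: 0.0851
grip_force: 0.0
4.1 q [-0.389 -0.316  1.442  1.26   0.331  1.906  2.265] p [ 0.042 -0.525  0.627] 
F [-1.106  0.12   0.118] width 0.08514812073252828 gf 0.0
[[-0.894  0.448  0.002]
 [ 0.448  0.894  0.001]
 [-0.001  0.001 -1.   ]]
```

```bash
python3 -m handwheel '{"linear":[[-0.2,-0.4,-0.3],[-0.2,-0.4,-0.3],[-0.2,-0.4,-0.3],[-0.2,-0.4,-0.3],[-0.2,-0.4,-0.3],[-0.2,-0.4,-0.3],[-0.2,-0.4,-0.3],[-0.2,-0.4,-0.3],[-0.2,-0.4,-0.3],[-0.2,-0.4,-0.3]],"turn":[0,0,0,0,0,0,0,0,0,0],"fingers":[100,100,100,100,100,100,100,100,100,100]}'; python3 st.py
```

```text
time_s: 5.1
tool_pos: [0.0343, -0.5767, 0.6627]
eef_rot: [0.226, 0.974, -0.026, 0.012]
ft_force: [-0.0, -0.1, -0.1]
grip_width: 0.0855
grip_force: 0.0
5.1 q [-0.642 -0.411  1.571  1.076  0.474  1.966  2.262] p [ 0.034 -0.577  0.663] 
F [-0.049 -0.069 -0.119] width 0.08549506421131636 gf 0.0
[[-0.898  0.44   0.011]
 [ 0.439  0.897 -0.055]
 [-0.035 -0.045 -0.998]]
```

```bash
python3 -m handwheel '{"linear":[[-0.26,-0.43,0.1],[-0.26,-0.43,0.1],[-0.26,-0.43,0.1],[-0.26,-0.43,0.1],[-0.26,-0.43,0.1],[-0.26,-0.43,0.1],[-0.26,-0.43,0.1],[-0.26,-0.43,0.1],[-0.26,-0.43,0.1],[-0.26,-0.43,0.1]],"turn":[0,0,0,0,0,0,0,0,0,0],"fingers":[100,100,100,100,100,100,100,100,100,100]}'; python3 st.py
```

```text
time_s: 6.1
tool_pos: [0.044, -0.5797, 0.6691]
eef_rot: [0.225, 0.974, -0.036, 0.01]
ft_force: [-0.1, 0.1, 0.2]
grip_width: 0.0852
grip_force: 0.0
6.1 q [-0.67  -0.41   1.57   1.062  0.494  1.966  2.248] p [ 0.044 -0.58   0.669] 
F [-0.148  0.132  0.189] width 0.08523311456793645 gf 0.0
[[-0.898  0.44   0.003]
 [ 0.438  0.896 -0.074]
 [-0.036 -0.065 -0.997]]
```

```bash
python3 -m handwheel '{"linear":[[-0.1,0,0.32],[-0.1,0,0.32],[-0.1,0,0.32],[-0.1,0,0.32],[-0.1,0,0.32],[-0.1,0,0.32],[-0.1,0,0.32],[-0.1,0,0.32]],"turn":[0,0,0,0,0,0,0,0],"fingers":[100,100,100,100,100,100,100,100]}'; python3 st.py
```

```text
time_s: 6.9
tool_pos: [0.1184, -0.5747, 0.3775]
eef_rot: [0.224, 0.973, -0.051, 0.017]
ft_force: [-1.0, 0.3, -0.1]
grip_width: 0.0856
grip_force: 0.0
6.9 q [-0.551 -0.411  1.57   1.713  0.469  1.347  2.07 ] p [ 0.118 -0.575  0.377] 
F [-0.981  0.255 -0.1  ] width 0.08560588376621932 gf 0.0
[[-0.899  0.439  0.01 ]
 [ 0.435  0.894 -0.107]
 [-0.055 -0.092 -0.994]]
```

```bash
python3 -m handwheel '{"linear":[[-0.22,-0.45,0.06],[-0.22,-0.45,0.06],[-0.22,-0.45,0.06],[-0.22,-0.45,0.06],[-0.22,-0.45,0.06],[-0.22,-0.45,0.06],[-0.22,-0.45,0.06],[-0.22,-0.45,0.06],[-0.22,-0.45,0.06],[-0.22,-0.45,0.06]],"turn":[0,0,0,0,0,0,0,0,0,0],"fingers":[100,100,100,100,100,100,100,100,100,100]}'; python3 st.py
```

```text
time_s: 7.9
tool_pos: [0.0752, -0.609, 0.4386]
eef_rot: [0.225, 0.972, -0.071, 0.025]
ft_force: [0.3, -0.2, -0.9]
grip_width: 0.0857
grip_force: 0.0
7.9 q [-0.505 -0.41   1.57   1.585  0.47   1.419  2.171] p [ 0.075 -0.609  0.439] 
F [ 0.263 -0.23  -0.879] width 0.08566420745523415 gf 0.0
[[-0.898  0.44   0.016]
 [ 0.433  0.889 -0.149]
 [-0.08  -0.127 -0.989]]
```

```bash
for i in 1 2; do python3 -m handwheel '{"linear":[[-0.22,-0.45,0.06],[-0.22,-0.45,0.06],[-0.22,-0.45,0.06],[-0.22,-0.45,0.06],[-0.22,-0.45,0.06],[-0.22,-0.45,0.06],[-0.22,-0.45,0.06],[-0.22,-0.45,0.06],[-0.22,-0.45,0.06],[-0.22,-0.45,0.06]],"turn":[0,0,0,0,0,0,0,0,0,0],"fingers":[100,100,100,100,100,100,100,100,100,100]}'; python3 st.py; done
```

```text
time_s: 8.9
tool_pos: [0.0486, -0.6297, 0.4843]
eef_rot: [0.224, 0.97, -0.09, 0.031]
ft_force: [0.5, 1.5, 0.6]
grip_width: 0.0857
grip_force: 0.0
8.9 q [-0.487 -0.41   1.57   1.491  0.478  1.465  2.23 ] p [ 0.049 -0.63   0.484] 
F [0.482 1.502 0.561] width 0.08571083336729618 gf 0.0
[[-0.897  0.441  0.019]
 [ 0.43   0.883 -0.189]
 [-0.1   -0.162 -0.982]]
time_s: 9.9
tool_pos: [0.0323, -0.6449, 0.5221]
eef_rot: [0.224, 0.968, -0.11, 0.036]
ft_force: [-0.5, 0.4, -0.0]
grip_width: 0.0855
grip_force: 0.0
9.9 q [-0.485 -0.41   1.57   1.415  0.49   1.495  2.266] p [ 0.032 -0.645  0.522] 
F [-0.468  0.422 -0.025] width 0.08547186647028757 gf 0.0
[[-0.897  0.442  0.021]
 [ 0.426  0.875 -0.229]
 [-0.119 -0.197 -0.973]]
```

```bash
for i in 1 2 3 4; do python3 -m handwheel '{"linear":[[-0.22,-0.45,0.1],[-0.22,-0.45,0.1],[-0.22,-0.45,0.1],[-0.22,-0.45,0.1],[-0.22,-0.45,0.1],[-0.22,-0.45,0.1],[-0.22,-0.45,0.1],[-0.22,-0.45,0.1],[-0.22,-0.45,0.1],[-0.22,-0.45,0.1]],"turn":[0,0,0,0,0,0,0,0,0,0],"fingers":[100,100,100,100,100,100,100,100,100,100]}' >/dev/null; done; python3 st.py
```

```text
13.9 q [-0.505 -0.41   1.57   1.265  0.55   1.476  2.316] p [ 0.01  -0.69   0.605] 
F [ 0.232  0.056 -0.011] width 0.08526050424611953 gf 0.0
[[-0.895  0.445  0.022]
 [ 0.403  0.831 -0.383]
 [-0.189 -0.334 -0.924]]
```

```bash
cat > meas.py <<'E'
from h import *
np.set_printoptions(precision=4,suppress=True)
def cloud(c):
    K=c["camera_matrix"];T=c["extrinsics"];z=c["range_z"]
    v,u=np.mgrid[0:480,0:640]
    P=np.stack([(u-K[0,2])/K[0,0]*z,-(v-K[1,2])/K[1,1]*z,-z],-1)
    return P@T[:3,:3].T+T[:3,3]
def clusters(P,lo,hi,x,y,n=3):
    m=((P[...,2]>lo)&(P[...,2]<hi)&(P[...,0]>x[0])&(P[...,0]<x[1])&(P[...,1]>y[0])&(P[...,1]<y[1])).astype(np.uint8)
    k,l=cv2.connectedComponents(m)
    for i in range(1,k):
        Q=P[l==i]
        if len(Q)>=n: print(len(Q),"mean",Q.mean(0),"min",Q.min(0),"max",Q.max(0))
if __name__=="__main__":
    t=camera("top");P=cloud(t)
    print("brackets/collars");clusters(P,.1165,.13,(.43,.56),(-.34,-.03))
    print("bar");clusters(P,.106,.1165,(.43,.56),(-.34,-.03))
    print("V");clusters(P,.06,.09,(.40,.56),(.05,.36))
    print("plate");clusters(P,.006,.015,(.40,.56),(.05,.36),30)
    print("arm");clusters(P,.32,.345,(.3,.7),(-.34,-.03),30)
E
python3 meas.py
```

```text
brackets/collars
71 mean [ 0.5182 -0.2767  0.1204] min [ 0.5088 -0.2856  0.1166] max [ 0.5269 -0.2678  0.1283]
68 mean [ 0.5147 -0.1076  0.1205] min [ 0.505  -0.1154  0.1167] max [ 0.5247 -0.0981  0.1282]
21 mean [ 0.4995 -0.2958  0.1182] min [ 0.4938 -0.3023  0.1166] max [ 0.5048 -0.2909  0.1222]
3 mean [ 0.501  -0.0781  0.1179] min [ 0.4987 -0.0782  0.1167] max [ 0.5033 -0.0781  0.1187]
13 mean [ 0.492  -0.0826  0.1187] min [ 0.4857 -0.0867  0.1167] max [ 0.4985 -0.0779  0.1236]
71 mean [ 0.4784 -0.2776  0.1209] min [ 0.4695 -0.2863  0.1165] max [ 0.4875 -0.2684  0.1273]
76 mean [ 0.4742 -0.1081  0.1205] min [ 0.465  -0.1166  0.1169] max [ 0.4831 -0.0991  0.1261]
bar
9 mean [ 0.5187 -0.2683  0.1118] min [ 0.5099 -0.2691  0.1068] max [ 0.5259 -0.2674  0.1153]
5 mean [ 0.515  -0.0983  0.1101] min [ 0.511  -0.0985  0.1069] max [ 0.519  -0.0981  0.115 ]
170 mean [ 0.4975 -0.2825  0.1112] min [ 0.486  -0.3092  0.1061] max [ 0.5105 -0.2554  0.1163]
357 mean [ 0.4939 -0.1255  0.1109] min [ 0.4817 -0.1835  0.106 ] max [ 0.5042 -0.0696  0.1165]
4 mean [ 0.5057 -0.1034  0.1133] min [ 0.5054 
[... 516 characters left out ...]
88 0.1243 0.0724] min [0.4435 0.1121 0.0601] max [0.477  0.138  0.0831]
plate
51 mean [0.502  0.3137 0.009 ] min [0.4707 0.3087 0.0063] max [0.5325 0.3185 0.0137]
1662 mean [0.4843 0.2095 0.0095] min [0.4397 0.1291 0.006 ] max [0.5298 0.32   0.015 ]
309 mean [0.4757 0.1008 0.0095] min [0.4368 0.0863 0.006 ] max [0.518  0.1243 0.0149]
117 mean [0.4111 0.227  0.0079] min [0.4007 0.1893 0.006 ] max [0.4275 0.2631 0.012 ]
51 mean [0.4068 0.1674 0.0088] min [0.4001 0.15   0.0061] max [0.4167 0.1857 0.013 ]
arm
557 mean [ 0.5552 -0.1905  0.3313] min [ 0.5349 -0.212   0.3201] max [ 0.5773 -0.17    0.3371]
374 mean [ 0.4609 -0.1927  0.331 ] min [ 0.4427 -0.2117  0.32  ] max [ 0.48   -0.1744  0.3361]
```

```bash
python3 -m handwheel '{"linear":[[-0.26,0.40,-0.03],[-0.26,0.40,-0.03],[-0.26,0.40,-0.03],[-0.26,0.40,-0.03],[-0.26,0.40,-0.03],[-0.26,0.40,-0.03],[-0.26,0.40,-0.03],[-0.26,0.40,-0.03],[-0.26,0.40,-0.03],[-0.26,0.40,-0.03]],"turn":[0,0,0,0,0,0,0,0,0,0],"fingers":[100,100,100,100,100,100,100,100,100,100]}'>/dev/null; python3 st.py
```

```text
14.95 q [-0.378  0.039  1.02   1.486  0.269  1.382  1.744] p [ 0.426 -0.446  0.546] 
F [ 0.104  0.021 -0.18 ] width 0.08540725371164727 gf 0.0
[[-0.899  0.437  0.024]
 [ 0.396  0.835 -0.382]
 [-0.187 -0.334 -0.924]]
```

```bash
python3 -m handwheel '{"linear":[[0.126,0.346,-0.15],[0.126,0.346,-0.15],[0.126,0.346,-0.15],[0.126,0.346,-0.15],[0.126,0.346,-0.15],[0.126,0.346,-0.15],[0.126,0.346,-0.15],[0.126,0.346,-0.15],[0.126,0.346,-0.15],[0.126,0.346,-0.15]],"turn":[8,16,24,32,40,48,56,62,62,62],"fingers":[100,100,100,100,100,100,100,100,100,100]}'>/dev/null; python3 st.py; cat > rel.py <<'E'
import sys
from h import *
np.set_printoptions(precision=4,suppress=True)
s=sense();M=R.from_quat(s["eef_rot"]).as_matrix();p=np.array(s["tool_pos"])
if len(sys.argv)>4: b=np.array([-np.sin(np.radians(float(sys.argv[4]))),np.cos(np.radians(float(sys.argv[4]))),0]); y=np.cross(M[:,2],b); t=M.T@y; a=np.degrees(np.arctan2(-t[0],t[1])); print("turn",a)
print("shift",M.T@(np.array(sys.argv[1:4],float)-p))
E
python3 rel.py .489 -.048 .367 1.28
```

```text
15.95 q [-0.63  -0.13   0.343  1.62   0.432  1.723 -0.197] p [ 0.459 -0.046  0.546] 
F [0.478 0.2   0.531] width 0.0851872082371484 gf 0.0
[[-0.04   0.999  0.025]
 [ 0.923  0.047 -0.382]
 [-0.383  0.008 -0.924]]
turn 1.5232599831370253
shift [0.0656 0.0286 0.1664]
```

```bash
python3 -m handwheel '{"linear":[[0.066,0.029,0.166],[0.066,0.029,0.166],[0.066,0.029,0.166],[0.066,0.029,0.166],[0.066,0.029,0.166],[0.066,0.029,0.166]],"turn":[1.5,1.5,1.5,1.5,1.5,1.5],"fingers":[100,100,100,100,100,100]}'>/dev/null; python3 st.py; python3 - <<'E'
from h import *
c=camera("wrist"); save(c,"wrist1.png")
b=np.array([-.0223,1,0])
for y in (-.12,0,.033,.12): print(y,px(c,np.array([.4964,-.1895,.105])+b*y))
E
python3 rel.py .4955 -.1554 .1078 1.28
```

```text
16.55 q [-0.602 -0.021  0.393  1.879  0.407  1.364 -0.305] p [ 0.489 -0.057  0.369] 
F [-0.647  0.658  0.94 ] width 0.0854225756182248 gf 0.0
[[-0.002  1.     0.022]
 [ 0.923  0.01  -0.384]
 [-0.384  0.019 -0.923]]
-0.12 (np.float64(319.3117408603283), np.float64(288.694439464781))
0 (np.float64(318.1562015621113), np.float64(216.54647225416397))
0.033 (np.float64(317.7635186027208), np.float64(192.02867582613834))
0.12 (np.float64(316.5072281191186), np.float64(113.59014521294908))
turn -0.7528021482821668
shift [ 0.0093 -0.0012  0.2807]
```

View pics/wrist1.png

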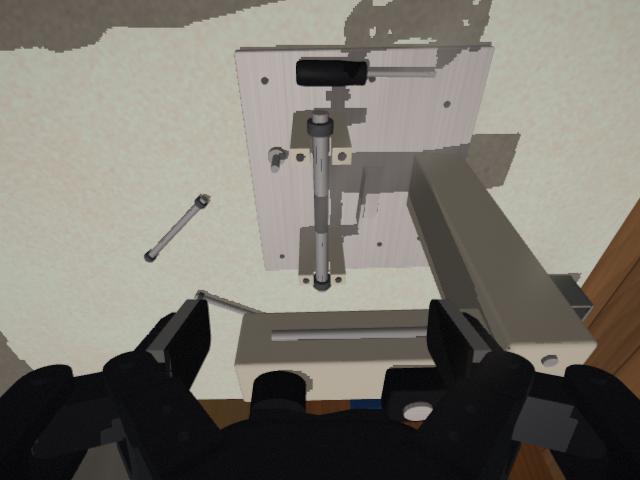

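The wrist view shows the bar running along column 320, with ends at rows 115 and 288, brackets at rows 140 and 265, and the overarm at the bottom between the fingers. This matches the estimate to about 3 px. Moving in along the tool axis.

```bash
python3 -m handwheel '{"linear":[[0.009,0,0.04],[0.009,0,0.08],[0.009,0,0.12],[0.009,0,0.16],[0.009,0,0.2],[0.009,0,0.22],[0.009,0,0.22]],"turn":[-0.75,-0.75,-0.75,-0.75,-0.75,-0.75,-0.75],"fingers":[100,100,100,100,100,100,100]}'>/dev/null; python3 st.py; python3 - <<'E'
from h import *
s=sense();M=R.from_quat(s["eef_rot"]).as_matrix()
c=camera("wrist"); save(c,"wrist2.png"); print("cam in tool",M.T@(c["extrinsics"][:3,3]-np.array(s["tool_pos"])))
b=np.array([-.0223,1,0])
for y in (-.12,0,.033,.12): print(y,px(c,np.array([.4964,-.1895,.105])+b*y))
z=c["range_z"]
for v in (60,100,140,180,220,260):
    r=z[v,250:390]; ok=(r>0); i=np.where(ok&(r<np.percentile(r[ok],5)+.012))[0]+250; print(v,i.min(),i.max(),np.median(r[i-250]),w(c,(i.min()+i.max())/2,v))
E
python3 rel.py .4955 -.1554 .1078 1.28
```

```text
17.3 q [-0.477  0.238  0.476  2.099  0.385  0.852 -0.254] p [ 0.494 -0.134  0.162] 
F [ 0.172 -0.686 -0.213] width 0.0854675814271629 gf 0.0
[[-0.013  1.     0.02 ]
 [ 0.923  0.02  -0.384]
 [-0.384  0.014 -0.923]]
cam in tool [ 0.07114917  0.00112845 -0.12159093]
-0.12 (np.float64(318.558193965045), np.float64(411.725150000572))
0 (np.float64(318.0606121512491), np.float64(312.1770022233605))
0.033 (np.float64(317.85687509943136), np.float64(271.41657734506))
0.12 (np.float64(317.0344644901157), np.float64(106.88192073222538))
60 250 389 0.20662947 [ 0.49610131 -0.07147032  0.02204299]
100 310 340 0.14309041 [ 0.49684254 -0.06801463  0.10140909]
140 294 356 0.13744362 [ 0.49664397 -0.07709515  0.11823733]
180 253 389 0.15257365 [ 0.49573956 -0.09672573  0.11315066]
220 254 389 0.1539786 [ 0.49645103 -0.1170284   0.11315303]
260 309 339 0.18070818 [ 0.49823785 -0.14047969  0.11376709]
turn -0.05232546152266699
shift [ 0.0004 -0.0009  0.0601]
```

View pics/wrist2.png

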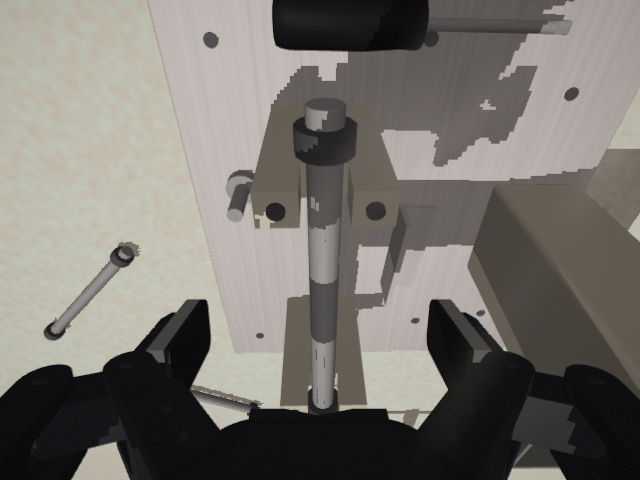

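The bar at column 324 is centred between the fingers (pads at columns 210 and 428), and bracket_left is just ahead at row 210. I'll go in the last 60 mm and close.

```bash
python3 -m handwheel '{"linear":[[0,0.001,0.03],[0,0.001,0.05],[0,0.001,0.06],[0,0.001,0.06]],"turn":[0,0,0,0],"fingers":[100,100,100,100]}'; python3 -m handwheel '{"linear":[[0,0,0],[0,0,0],[0,0,0],[0,0,0],[0,0,0],[0,0,0],[0,0,0],[0,0,0]],"turn":[0,0,0,0,0,0,0,0],"fingers":[0,0,0,0,0,0,0,0]}'; python3 st.py
```

```text
time_s: 17.75
tool_pos: [0.4973, -0.155, 0.1077]
eef_rot: [0.687, 0.7, -0.131, 0.145]
ft_force: [-0.4, 0.4, 0.3]
grip_width: 0.0857
grip_force: 0.0
time_s: 18.55
tool_pos: [0.4967, -0.1551, 0.1073]
eef_rot: [0.687, 0.7, -0.131, 0.145]
ft_force: [-1.3, 2.6, 5.4]
grip_width: 0.0141
grip_force: 58.5
18.55 q [-0.424  0.349  0.478  2.119  0.365  0.708 -0.233] p [ 0.497 -0.155  0.107] 
F [-1.259  2.574  5.353] width 0.014138544462710562 gf 58.46320152282715
[[-0.015  1.     0.023]
 [ 0.924  0.023 -0.383]
 [-0.383  0.016 -0.924]]
```

```bash
python3 -m handwheel '{"linear":[[-0.001,0,-0.003],[-0.003,0,-0.007],[-0.005,0,-0.012],[-0.007,0,-0.017],[-0.009,0,-0.022],[-0.0115,0.0005,-0.0275],[-0.0135,0.0005,-0.032],[-0.0155,0.0006,-0.037],[-0.0155,0.0006,-0.037]],"turn":[0,0,0,0,0,0,0,0,0],"fingers":[0,0,0,0,0,0,0,0,0]}'; python3 st.py; python3 - <<'E'
from meas import *
t=camera("top");P=cloud(t); clusters(P,.128,.17,(.43,.56),(-.34,-.03)); print("sc")
s=camera("scene"); save(s,"lift.png"); P=cloud(s); clusters(P,.128,.17,(.43,.56),(-.34,-.03))
c=camera("wrist")
for v in (80,100,120,160,200,240,280):
    r=c["range_z"][v,250:390]; k=r>0; i=np.where(k&(r<r[k].min()+.02))[0]+250; print(v,i.min(),i.max(),w(c,(i.min()+i.max())/2,v))
E
```

```text
time_s: 19.45
tool_pos: [0.4968, -0.1556, 0.1479]
eef_rot: [0.687, 0.7, -0.131, 0.145]
ft_force: [-0.3, -0.4, -6.0]
grip_width: 0.0139
grip_force: 58.6
19.45 q [-0.437  0.271  0.487  2.1    0.376  0.798 -0.213] p [ 0.497 -0.156  0.148] 
F [-0.34  -0.394 -6.01 ] width 0.013941313656234586 gf 58.574268221855164
[[-0.014  1.     0.024]
 [ 0.924  0.022 -0.383]
 [-0.383  0.017 -0.924]]
109 mean [ 0.4935 -0.1683  0.1505] min [ 0.4725 -0.1788  0.1354] max [ 0.5133 -0.1552  0.1678]
245 mean [ 0.4967 -0.2814  0.15  ] min [ 0.4855 -0.3105  0.1393] max [ 0.5097 -0.2478  0.1595]
sc
574 mean [ 0.504  -0.2237  0.1478] min [ 0.4769 -0.3094  0.1289] max [ 0.5216 -0.1479  0.1671]
80 250 389 [ 0.4985 -0.0967  0.0337]
100 283 352 [ 0.4951 -0.0684  0.1533]
120 269 366 [ 0.4952 -0.0723  0.1543]
160 268 368 [ 0.4954 -0.0793  0.1591]
200 289 346 [ 0.4956 -0.0928  0.154 ]
240 292 344 [ 0.496  -0.1056  0.154 ]
280 294 342 [ 0.4963 -0.1214  0.1535]
```

Held level: the bar's top reads 0.154 at the left, and the right side gives the same height. Next I'll back out along the tool axis, away from the overarm, and then go across to the rest.

```bash
python3 -m handwheel '{"linear":[[0,0,-0.01],[0,0,-0.025],[0,0,-0.045],[0.02,0,-0.068],[0.05,0,-0.081],[0.085,0,-0.095],[0.12,0,-0.11],[0.155,0,-0.124],[0.19,0,-0.139],[0.225,0,-0.153]],"turn":[0,0,0,0,0,0,0,0,0,0],"fingers":[0,0,0,0,0,0,0,0,0,0]}'; python3 -m handwheel '{"linear":[[0.03,0,-0.013],[0.06,0,-0.025],[0.085,0,-0.035],[0.105,0,-0.043],[0.115,0,-0.048],[0.115,0,-0.048]],"turn":[-1.5,-3,-4.5,-6,-6.8,-6.8],"fingers":[0,0,0,0,0,0]}'; python3 st.py; python3 rel.py .4878 .2349 .118 -5.04
```

```text
time_s: 20.6
tool_pos: [0.4895, 0.1129, 0.2026]
eef_rot: [0.687, 0.7, -0.13, 0.145]
ft_force: [0.7, 0.6, -4.4]
grip_width: 0.0142
grip_force: 58.8
time_s: 21.2
tool_pos: [0.4866, 0.2377, 0.2023]
eef_rot: [0.643, 0.741, -0.139, 0.137]
ft_force: [0.4, -0.6, -4.3]
grip_width: 0.0143
grip_force: 58.8
21.2 q [-0.877  0.359  0.209  1.809  0.262  1.223 -0.652] p [0.487 0.238 0.202] 
F [ 0.397 -0.639 -4.28 ] width 0.014300931146444377 gf 58.81210148334503
[[-0.136  0.99   0.024]
 [ 0.914  0.134 -0.382]
 [-0.381 -0.03  -0.924]]
turn 13.803938049543818
shift [0.0295 0.0034 0.079 ]
```

```bash
python3 -m handwheel '{"linear":[[0.005,0.003,0.015],[0.014,0.003,0.035],[0.022,0.003,0.055],[0.027,0.003,0.072],[0.0295,0.0034,0.079],[0.0295,0.0034,0.079]],"turn":[4,8,12,13.8,13.8,13.8],"fingers":[0,0,0,0,0,0]}'; python3 st.py; python3 - <<'E'
from meas import *
t=camera("top");P=cloud(t); save(t,"rest1.png"); print("bar top>.105");clusters(P,.107,.14,(.40,.56),(.05,.36))
print("V");clusters(P,.06,.09,(.40,.56),(.05,.36))
c=camera("wrist"); save(c,"wrist3.png")
for v in (60,80,100,120,140,160,180,200,240,280):
    r=c["range_z"][v,220:420]; k=r>0; i=np.where(k&(r<r[k].min()+.015))[0]+220; print(v,i.min(),i.max(),w(c,(i.min()+i.max())/2,v))
E
```

```text
time_s: 21.8
tool_pos: [0.4875, 0.2302, 0.1172]
eef_rot: [0.729, 0.656, -0.124, 0.153]
ft_force: [-0.6, 0.1, -5.8]
grip_width: 0.0142
grip_force: 58.7
21.8 q [-0.894  0.473  0.246  1.864  0.242  1.062 -0.911] p [0.488 0.23  0.117] 
F [-0.572  0.103 -5.838] width 0.014231740493845962 gf 58.65182876586914
[[ 0.108  0.994  0.02 ]
 [ 0.918 -0.092 -0.386]
 [-0.382  0.06  -0.922]]
bar top>.105
3 mean [0.5083 0.2304 0.1364] min [0.5071 0.2298 0.1345] max [0.509  0.2313 0.1388]
728 mean [0.4796 0.1682 0.1197] min [0.4599 0.0758 0.1078] max [0.5054 0.2524 0.14  ]
4 mean [0.4608 0.2343 0.1361] min [0.4598 0.2333 0.1334] max [0.4619 0.2353 0.1388]
V
4 mean [0.5235 0.2678 0.068 ] min [0.522  0.267  0.0602] max [0.5246 0.2686 0.0824]
131 mean [0.5012 0.1206 0.0747] min [0.4893 0.1086 0.0631] max [0.5138 0.1328 0.086 ]
147 mean [0.4571 0.1245 0.0734] min [0.4433 0.1119 0.0607] max [0.4723 0.1383 0.0823]
13 mean [0.4642 0.2756 0.0738] min [0.4574 0.2719 0.0611] max [0.472  0.2836 0.0809]
60 220 417 [0.5025 0.2999 0.0104]
80 231 387 [0.4967 0.2966 0.0303]
100 283 352 [0.4968 0.3177 0.124 ]
120 270 365 [0.4963 0.3142 0.126 ]
140 266 369 [0.4959 0.3097 0.1261]
160 268 368 [0.4955 0.307  0.1302]
180 273 362 [0.4949 0.302  0.1302]
200 289 346 [0.4944 0.2938 0.1255]
240 292 344 [0.4933 0.2806 0.1249]
280 294 342 [0.4919 0.2651 0.1247]
```

View pics/wrist3.png

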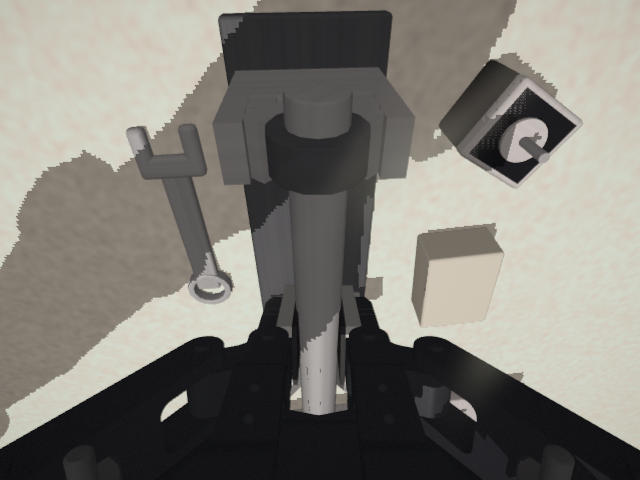

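```bash
python3 - <<'E'
from meas import *
c=camera("wrist");print(sense()["tool_pos"])
X=np.array([.996,-.088,0]);Y=np.array([.088,.996,0]);C=np.array([.485,.2019,.079])
for x in(-.035,-.02,.02,.035):
    for y in(.068,.092): print(x,y,px(c,C+X*x+Y*y))
P=cloud(c)
for lo,hi in((.074,.086),): clusters(P,lo,hi,(.42,.58),(.2,.36),40)
z=P[...,2]
for v in(130,150,170):
    i=np.where((abs(z[v]-.079)<.005))[0]; i=i[(i>180)&(i<440)]; print(v,i.min(),i[i<300].max() if (i<300).any() else 0,i[i>340].min() if (i>340).any() else 0,i.max())
E
```

```text
[0.489  0.2326 0.1191]
-0.035 0.068 (np.float64(216.13600623081606), np.float64(193.76174702095065))
-0.035 0.092 (np.float64(203.9303168225269), np.float64(134.34471250832604))
-0.02 0.068 (np.float64(254.9902357289221), np.float64(192.34118774272352))
-0.02 0.092 (np.float64(247.351411888067), np.float64(133.08515639736288))
0.02 0.068 (np.float64(356.7602590923718), np.float64(188.62034826651205))
0.02 0.092 (np.float64(360.8484424493543), np.float64(129.79284241486533))
0.035 0.068 (np.float64(394.24908843476595), np.float64(187.2497097275389))
0.035 0.092 (np.float64(402.57166787595634), np.float64(128.58253798850654))
2568 mean [0.5233 0.284  0.0782] min [0.5137 0.2696 0.074 ] max [0.5315 0.2955 0.0807]
3225 mean [0.4695 0.2884 0.0781] min [0.4596 0.274  0.074 ] max [0.4815 0.3    0.0809]
130 213 264 371 411
150 217 266 369 408
170 221 268 368 405
```

```bash
python3 -m handwheel '{"linear":[[0.005,-0.0006,0.006],[0.009,-0.001,0.014],[0.012,-0.0016,0.021],[0.015,-0.0022,0.028],[0.0165,-0.0025,0.032],[0.0173,-0.0026,0.0338],[0.0173,-0.0026,0.0338],[0.0173,-0.0026,0.0338]],"turn":[0,0,0,0,0,0,0,0],"fingers":[0,0,0,0,0,0,0,0]}'; python3 - <<'E'
from meas import *
c=camera("wrist");P=cloud(c);save(c,"wrist4.png");z=P[...,2]
for v in (130,160,180,200,220,240,280):
    r=c["range_z"][v,220:420]; k=r>0; i=np.where(k&(r<r[k].min()+.012))[0]+220; print(v,i.min(),i.max(),w(c,(i.min()+i.max())/2,v))
clusters(P,.074,.0815,(.42,.58),(.26,.31),40)
t=camera("top");P=cloud(t);print("top");clusters(P,.072,.09,(.42,.54),(.06,.15),20)
E
```

```text
time_s: 22.75
tool_pos: [0.4882, 0.2359, 0.0802]
eef_rot: [0.728, 0.657, -0.122, 0.153]
ft_force: [1.1, 0.5, -4.9]
grip_width: 0.0146
grip_force: 58.7
130 265 370 [0.4959 0.3163 0.0871]
160 268 368 [0.4953 0.3115 0.0921]
180 273 362 [0.4947 0.3067 0.0922]
200 220 415 [0.4942 0.298  0.0868]
220 220 345 [0.4828 0.2827 0.0719]
240 220 344 [0.4815 0.2754 0.0726]
280 295 341 [0.4918 0.2699 0.0868]
5217 mean [0.5204 0.2844 0.0777] min [0.5086 0.2693 0.074 ] max [0.5316 0.2961 0.0807]
5374 mean [0.4707 0.2887 0.0777] min [0.4594 0.2733 0.074 ] max [0.482  0.3001 0.081 ]
173 mean [0.4854 0.2799 0.08  ] min [0.4835 0.2602 0.0775] max [0.4872 0.2974 0.0815]
48 mean [0.4997 0.2682 0.0805] min [0.4985 0.2605 0.079 ] max [0.5003 0.2759 0.0814]
top
96 mean [0.5039 0.1209 0.0763] min [0.4933 0.1087 0.0721] max [0.514  0.1322 0.0821]
338 mean [0.4688 0.1164 0.0798] min [0.4437 0.0818 0.072 ] max [0.4861 0.149  0.09  ]
```

View pics/wrist4.png

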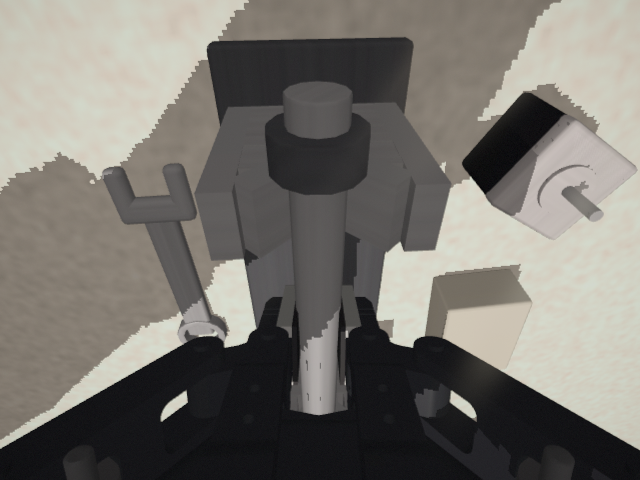

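```bash
python3 -m handwheel '{"linear":[[0.0008,0.0014,0.0015],[0.0015,0.0012,0.003],[0.0021,0.0012,0.0045],[0.0025,0.0011,0.0055],[0.0025,0.0011,0.0055],[0.0025,0.0011,0.0055]],"turn":[0,0,0,0,0,0],"fingers":[0,0,0,0,0,0]}'; python3 st.py; python3 -m handwheel '{"linear":[[0.0002,0,0.0005],[0.0004,0,0.001],[0.0006,0,0.0014],[0.0006,0,0.0014]],"turn":[0,0,0,0],"fingers":[0,0,0,0]}';python3 st.py
```

```text
time_s: 23.45
tool_pos: [0.4897, 0.2359, 0.0742]
eef_rot: [0.728, 0.657, -0.122, 0.153]
ft_force: [0.8, 0.4, -3.0]
grip_width: 0.014
grip_force: 58.7
23.45 q [-0.891  0.545  0.238  1.867  0.237  0.987 -0.931] p [0.49  0.236 0.074] 
F [ 0.838  0.365 -2.987] width 0.014024487450371246 gf 58.67314338684082
[[ 0.107  0.994  0.023]
 [ 0.919 -0.09  -0.383]
 [-0.379  0.062 -0.923]]
time_s: 23.85
tool_pos: [0.4899, 0.2359, 0.0729]
eef_rot: [0.728, 0.657, -0.122, 0.153]
ft_force: [0.9, -0.1, -1.9]
grip_width: 0.014
grip_force: 58.6
23.85 q [-0.891  0.547  0.238  1.867  0.237  0.985 -0.932] p [0.49  0.236 0.073] 
F [ 0.929 -0.133 -1.851] width 0.014031016319308526 gf 58.63892197608948
[[ 0.108  0.994  0.023]
 [ 0.919 -0.091 -0.383]
 [-0.379  0.062 -0.923]]
```

```bash
python3 -m handwheel '{"linear":[[0.0001,0,0.0003],[0.0002,0,0.0006],[0.0004,0,0.0009],[0.0004,0,0.0009]],"turn":[0,0,0,0],"fingers":[0,0,0,0]}'; python3 -c "
from h import *
s=sense();print(s['moment'],s['ft_force'])"
```

```text
time_s: 24.25
tool_pos: [0.4903, 0.2359, 0.0724]
eef_rot: [0.728, 0.657, -0.122, 0.153]
ft_force: [0.4, -0.6, 4.1]
grip_width: 0.0141
grip_force: 59.4
[-0.14203803 -0.13644553  0.24312276] [ 0.35714093 -0.56288632  4.05914405]
```

```bash
python3 -m handwheel '{"linear":[[0,0,0],[0,0,0],[0,0,0],[0,0,0],[0,0,0]],"turn":[0,0,0,0,0],"fingers":[10,20,30,40,40]}'; python3 -m handwheel '{"linear":[[0,0,-0.005],[0,0,-0.015],[0,0,-0.035],[0,0,-0.06],[0,0,-0.09],[0,0,-0.12],[0,0,-0.16],[0,0,-0.2],[0,0,-0.2],[0,0,-0.2]],"turn":[0,0,0,0,0,0,0,0,0,0],"fingers":[40,40,40,40,40,40,40,40,40,40]}'; python3 - <<'E'
from meas import *
c=camera("wrist");save(c,"end.png");P=cloud(c)
C=np.array([.485,.2019,.07]);X=np.array([.996,-.088,0]);Y=np.array([.088,.996,0])
L=(P-C)@np.stack([X,Y,[0,0,1]],1)
for y in (-.116,-.106,-.06,-.03,0,.03,.06,.106,.116):
    k=(abs(L[...,1]-y)<.003)&(abs(L[...,0])<.016)&(L[...,2]>-.005); Q=L[k]
    if len(Q)>5: q=Q[Q[:,2]>np.percentile(Q[:,2],85)]; print(y,"x",q[:,0].mean(),"ztop",np.percentile(Q[:,2],95)+.07)
k=(abs(L[...,0])<.004)&(L[...,2]>-.005)&(L[...,2]<.02);print("ends",L[k][:,1].min(),L[k][:,1].max())
k=(abs(L[...,0])<.003)&(L[...,2]>.0105)&(L[...,2]<.02);q=L[k][:,1];print("collars",q[q<0].min(),q[q<0].max(),q[q>0].min(),q[q>0].max())
k=(abs(abs(L[...,0])-.028)<.005)&(abs(L[...,2]-.009)<.003);q=L[k][:,1];print("V",q[q<0].min(),q[q<0].max(),q[q>0].min(),q[q>0].max())
E
```

```text
time_s: 24.75
tool_pos: [0.4887, 0.236, 0.0709]
eef_rot: [0.728, 0.657, -0.123, 0.152]
ft_force: [0.5, 0.4, -0.6]
grip_width: 0.0342
grip_force: 0.0
time_s: 25.75
tool_pos: [0.4854, 0.314, 0.2581]
eef_rot: [0.728, 0.657, -0.12, 0.152]
ft_force: [1.0, 0.1, -0.7]
grip_width: 0.0344
grip_force: 0.0
-0.116 x 0.005571403776170467 ztop 0.07840012470973208
-0.106 x 0.0040731587455394595 ztop 0.08372813253272281
-0.06 x 0.003121849405984155 ztop 0.0785840676906488
-0.03 x 0.004574100472561036 ztop 0.07882688224595741
0 x 0.0035248299725149533 ztop 0.07876263764619015
0.03 x 0.0037288351676558304 ztop 0.07878165494079771
0.06 x 0.0037218336690635076 ztop 0.07891805611515082
0.106 x 0.008093018573322728 ztop 0.2695968939675284
0.116 x 0.008520200798464064 ztop 0.27752414191783276
ends -0.11857998665649903 0.12221125110212866
collars -0.11039784910540434 -0.09707328479906874 0.10169783118574512 0.11401357334078405
V -0.29986445948736834 -0.06322984904876919 0.07073789144339815 0.09624787699266706
```

View pics/end.png

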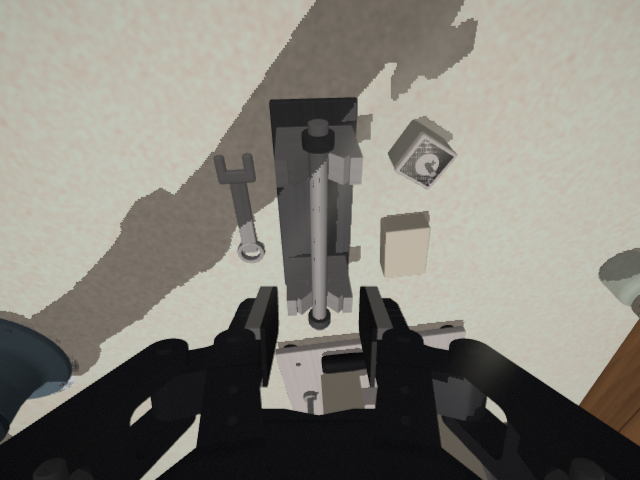

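The bar rests level in both V-blocks. Its axis is at about 70.5 mm along its whole length, the collars are outside at (318,135) and (319,319), and the bystanders next to the rest have not moved.

```bash
python3 -c "
from station import *
print(close_job())"
```

```text
the job is handed in; nothing more can be done
None
```

The guide shaft is out of its brackets and lying level, fully down in both V-blocks, with its collars outside them. I let go, backed the gripper clear and handed the job in at about 26 s; the other loose things I could see were not moved.

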